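Unlock the medicine box and hold the key turned

TASK

Take the red-headed key out of the wooden key block and put it fully home in the lock of the white medicine box; two of the lock's pins stick, so jiggle the key gently past them instead of forcing it. Then turn the key a quarter turn clockwise against the lock's return spring and finish while still gripping the key and holding it turned, because I will lift the lid while you hold it. Leave the other keys in the block and the mug, glass, lemon and flat tin where they stand.

Things in the scene. Friction and masses are not known exactly. Their poses are not given: they have to be found in the camera images.
- key_red: Medicine box key, upright in the key block, blade down. Origin on its axis at the shoulder (underside of the steel collar, which rests on the block); z up to the head, x along the blade's width, y across its flat faces. Collar 24 (x) x 8 (y) x 6 mm, above it the red plastic head, 26 (x) x 8 (y) mm, 6 to 36 mm above the origin: grip it across the 8 mm. 30 g. Works either way round (half turn).
- key_red_tip (a point): Point of the red key's blade, 34 mm below the shoulder; axes as the key. The steel blade is 4 mm thick: 8 mm wide down to 19 mm below the shoulder, then a 3.6 mm round neck, then a diamond-shaped spear tip 10 mm wide at 29 mm depth, whose two 45 degree flanks meet in this point.
- key_block: Wooden block 46 (x) x 140 (y) x 42 mm high, fixed. Origin at the centre of its underside. Three slots in a row along its y, 42 mm apart, each 12 mm (y) x 6 mm (x) and 38 mm deep, each with a key whose x lies along the row. Which key is in which slot varies.
- key_blue: The same key with a blue head, in another slot of the block. Leave it there.
- key_yellow: The same key with a yellow head, in another slot of the block. Leave it there.
- lockbox: White steel medicine box, 150 (x) x 210 (y) x 85 mm high, screwed down. Origin at the centre of its underside; x from its front to its back (away from the robot at yaw 0), z up. The front 48 mm of its top are a fixed deck with the lock in the middle, 50 mm in front of the box's centre; behind it the lid, hinged at the back, with a handle 24 mm high.
- lock_face (a point): Lock centre, on the steel ring (36 mm across, 18 mm opening) 88 mm above the worktop, 3 mm above the box's deck; axes as the box. The key's shoulder rests here when fully home. 3.5 mm down is the brass plug with the keyway, 11.5 mm (box x) x 5.5 mm (box y) at rest, so the key's width goes along the box's x; its mouth is countersunk 2 mm all round.
- ward (a point): On the lock's axis, 21 mm below the lock face: top of a fixed 4 mm plate under the plug, with a slot 12 x 6 mm in line with the keyway at rest. The key can turn only when it is within about 2 mm of fully home (tip below the plate), and cannot be drawn out while turned.
- pin_upper (a joint): Upper sticky pin, 9 mm below the lock face, coming in from the +x (back) end of the keyway. 0: it leaves about 7 mm of the 11.5 mm width free; the tip must push it about 4 mm aside along x. It stays where it is pushed (4 N) and binds on the tip's flank: a straight push jams, even at 40 N.
- pin_lower (a joint): Lower sticky pin, the same, 14 mm below the lock face, from the -x (front) end. What passes both: move the key to and fro along its width (box x) by about 2 mm either way while easing it down about 1 mm a stroke; each stroke pushes a pin aside a little.
- plug (a joint): Turning of the plug with the key in it: 0 at rest to 1.52 rad at its stop, growing clockwise seen from above. A spring turns it back (about 0.03 N m at the stop) as soon as the key is let go. The key has about 0.2 rad of play in the keyway, so the plug lags the key by 0.2 to 0.35 rad: a full quarter turn of the key or slightly more (1.57 to 1.65 rad) is right.
- mug: Mug with spots, 93 mm high, a bystander. Origin at the centre of its underside.
- glass: Clear tall glass, 66 mm wide, 139 mm high, a bystander. Origin at the centre of its underside.
- lemon: Lemon, 78 x 55 x 56 mm, a bystander lying on the worktop in front of the fruit basket.
- tin_tuna: Flat food tin, 86 mm wide, 40 mm high, a bystander.

How it is judged:
By the outcome, as a careful person would: the job done as asked, in the order asked, and still so for the second after the job is handed in, while the arm keeps its last pose, push and grip.
It also fails if it takes over 58 s, if anything falls off the work surface, if the arm or the gripper's body presses on something with over 40 N, if the wrist force passes 120 N, or if a joint passes its speed limit or range.

ROBOT

A 7-joint arm with a two-finger parallel gripper is mounted at the origin on a cart in front of the work surface, level with it; the furniture and walls round the work are solid. World frame = base frame: x ahead of the robot, y to its left, z up, the work surface at z = 0. Lengths are in mm, angles in rad, forces in N, time in s.
With the tool pointing down it reaches from about 425 to 950 mm from the base axis. Payload 4.7 kg.
Tool frame: the origin (TCP) lies midway between the tips of the shut fingers; the grasp point (between the pads) lies 19 mm behind it; z points along the fingers, y is the line along which they close (so a half turn about z gives the same grasp; the last joint's range is limited). The gripper opens to 87 mm and grips with 3 to 60 N. Pads are 19 mm wide; open, the fingers measure 117 mm over their backs; the gripper's body (75 mm by 190 mm) begins 51 mm behind the grasp point.
Start: joints at [-1.292, 0.469, -0.049, 1.532, 0.024, 1.141, -0.082], TCP at [204.459, 643.309, 222.573] pointing down, gripper open.
Joint ranges: [-2.59, 2.59], [-0.33, 1.99], [-1.39, 1.29], [0.1, 2.45], [-1.04, 4.18], [0.21, 1.99], [-2.66, 2.66]. Speed limits (rad/s): [2.57, 2.57, 3.14, 3.14, 3.14, 3.14, 3.14].

INTERFACE

Orientations are given as a unit quaternion [w, x, y, z].
In Python, from rig import monitor, get_image, ctrl, finder gives the robot as it stands.
- The arm moves only by the tool play_rows, never from a script. Its argument "moves" is a list of rows, each a list of 7 numbers: the opening, from 0 (shut) to 1 (fully open), then the shift along the world's x, y, z in m, then the turn, a rotation vector about the world's x, y, z in degrees. In form: [[grip, tx, ty, tz, ax, ay, az], ...]. A call has 1 to 12 rows; each row is the pose to reach, as a shift and turn from the pose commanded when the call began; what a row does not reach only later rows make up. A row lasts 1/8 s, in which the tool goes at most 62.5 mm and 10.7 degrees, less where a joint would pass 70% of its speed; a pose out of reach is approached as far as the arm can. A call with a gripper value outside its range is refused whole. The fingers move at their own pace and stop on an object; "squeeze" is the grip in N (left out, the last holds). Time passes only in rows, so rows that repeat a pose let the fingers close. It gives the time, the measured TCP pose, the force, the opening and the grip force at its end, in the units of the state.
- monitor.state(): the state, without advancing time (a new reading comes with each control period).
- get_image(name): name is "scene" or "top" or "wrist"; returns a dict with "image" (384x512x3 uint8, red, green, blue), "camera_matrix" (3x3 intrinsics, pixels), "world_from_camera" (4x4, takes a point from camera to world coordinates). Camera axes: x right, y down, z forward; pixel columns grow to the right and rows downward; lengths in mm; the calibration is good to about 2 mm. A picture is of the moment at which its call begins. There is no depth.
- ctrl.close_job(): hands the job in; it is judged then, once.
Trained networks look in the newest picture that a camera, given by its name, has taken for a name from the list of things; names that differ only in an ending like _2 or _b are one class to them, and where a whole thing is asked for, a point or a joint stands for the part that bears it (a point fixed in the world has none). Each returns a list of dicts, best first, with "p" (0 to 1); they miss things now and then, are a little off and sometimes report something else, mostly with a low value. They report only what shows in the picture. A call takes as long as a camera call.
- finder.regions_of(camera, label): "pixels" (384x512 bool, what is visible of it) and "box" ([left, top, right, bottom] in pixels, round what is visible of it).
The state is a dict: "time": time; "joint_pos": joint angles; "dq": joint speeds; "tau": joint torques, N m; "ee_pos": TCP position; "tcp_rot": TCP orientation; "ft_force": force on the tool from outside, world axes, zero at the start; "torque": the same for the moment, N m; "grip_width": finger opening in mm; "gripper_force": force on a finger pad.
Only numpy, scipy, OpenCV 4.12 (cv2) and the standard library are available. Lean on these libraries where they do the work, as an engineer would, in place of code of your own. Each camera call takes 0.05 s, during which the arm holds its last target. There are 200 camera calls.

## Working session

There is one attempt and no reset: what is moved stays moved. The work goes in short steps, Python scripts to look and compute and a tool call to move; the robot and the scene stay as the last step left them, time stands still between calls to the robot, and variables do not carry over. Pictures are saved under pics/ and viewed, at most 10 in all, crops included, and the job is handed in when it is done.

Besides the shell and the picture viewer there is one more tool, called after "Emit:" by a JSON object that holds its "method" and its "body", one argument or row to a line. play_rows: Moves the arm, as the interface text tells. Its arguments: {"type":"object","properties":{"moves":{"type":"array"},"squeeze":{"type":"number"}},"required":["moves"]}

```bash
mkdir -p pics
cat > h.py <<'E'
import numpy as np, cv2
from rig import monitor, get_image, ctrl, finder
def ray(im,u,v):
    K=im["camera_matrix"];T=im["world_from_camera"]
    d=T[:3,:3]@np.linalg.solve(K,[u,v,1.]);return T[:3,3],d
def onz(im,u,v,z):
    o,d=ray(im,u,v);return o+d*(z-o[2])/d[2]
def proj(im,p):
    T=im["world_from_camera"];c=T[:3,:3].T@(np.array(p,float)-T[:3,3]);q=im["camera_matrix"]@c;return q[:2]/q[2]
def save(im,n): cv2.imwrite("pics/"+n,im["image"][:,:,::-1])
E
python3 - <<'E'
from h import *
s=monitor.state();print(s)
for c in("scene","top"):
    im=get_image(c);save(im,c+"0.png");print(c,im["camera_matrix"].tolist(),im["world_from_camera"].round(3).tolist())
    for l in("key_red","key_blue","key_yellow","key_block","lockbox","lock_face"):
        for r in finder.regions_of(c,l)[:2]:
            ys,xs=np.nonzero(r["pixels"]);print(l,round(r["p"],2),r["box"],xs.mean().round(1),ys.mean().round(1))
a=cv2.imread("pics/scene0.png");b=cv2.imread("pics/top0.png")
E
```

```text
{'time': 0.0, 'joint_pos': array([-1.29190806,  0.4694849 , -0.04858741,  1.53367142,  0.02414775,
        1.14101099, -0.08236086]), 'dq': array([ 6.50541924e-04,  4.88571804e-04,  3.00927821e-04,  3.31328125e-05,
       -1.81039073e-03, -4.18717558e-04,  1.15121076e-03]), 'tau': array([ 6.16951347e-04, -5.07968652e+01, -8.10354645e-02, -2.36160707e+01,
       -6.14476413e-02,  3.78344301e-02,  1.89647749e-04]), 'ee_pos': array([204.31991422, 642.71041737, 221.47966432]), 'tcp_rot': array([-9.30385510e-05,  1.53295475e-01,  9.88179898e-01, -9.89434313e-04]), 'ft_force': array([-0.82579536, -0.29739948, -0.13796965]), 'torque': array([-0.02267882, -0.02045862, -0.01397887]), 'gripper_force': 0.0, 'grip_width': 87.13269122337498}
scene [[350.3431432423889, 0.0, 260.25866598872585], [0.0, 350.3431432423889, 196.30301185230337], [0.0, 0.0, 1.0]] [[0.529, -0.627, 0.572, -186.719], [-0.849, -0.399, 0.347, -388.622], [0.01, -0.669, -0.743, 1081.702], [0.0, 0.0, 0.0, 1.0]]
key_red 0.36 [211.4, 185.1, 220.7, 194.4] 214.4 190.1
key_blue 0.51 [193.7, 181.1, 201.7, 187.0] 195.8 184.9
key_block 0.74 [186.2, 188.0, 226.5, 203.0] 206.2 195.8
lockbox 0.96 [250.5, 182.5, 321.5, 248.5] 286.2 215.0
lock_face 0.82 [251.2, 183.7, 321.2, 249.5] 286.4 215.1
top [[375.70196720805757, 0.0, 250.59698464302213], [0.0, 375.70196720805757, 193.13166338131958], [0.0, 0.0, 1.0]] [[0.002, -0.998, 0.07, 504.718], [-1.0, -0.001, 0.016, 55.571], [-0.016, -0.07, -0.997, 1404.427], [0.0, 0.0, 0.0, 1.0]]
key_blue 0.48 [248.2, 170.7, 312.3, 227.0] 281.2 196.8
key_block 0.64 [169.0, 206.7, 208.2, 226.9] 188.6 215.9
lockbox 0.68 [246.7, 173.5, 314.4, 224.2] 281.6 197.0
lock_face 0.6 [247.9, 172.8, 318.6, 222.5] 281.2 196.8
```

Run:
```python
import cv2,numpy as np
a=cv2.imread("pics/scene0.png");b=cv2.imread("pics/top0.png")
A=cv2.resize(a[140:290,150:350],(800,600),interpolation=3);cv2.imwrite("pics/a1.png",A)
B=cv2.resize(b[140:260,150:330],(795,530),interpolation=3);cv2.imwrite("pics/b1.png",B)
```

```text
(no output)
```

View pics/a1.png

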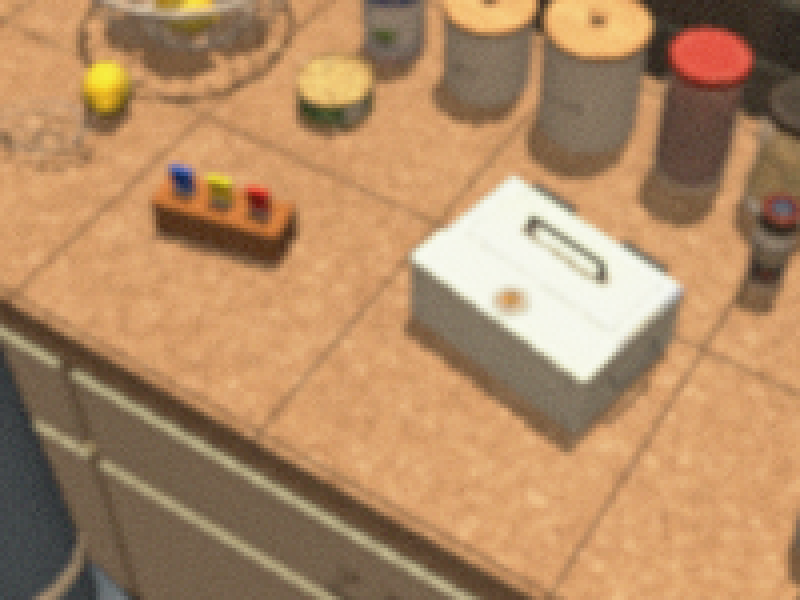

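View pics/b1.png

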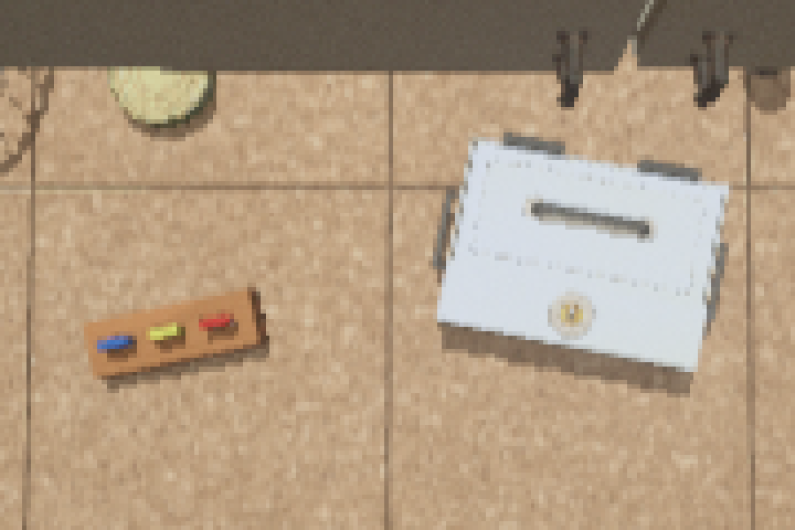

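View pics/scene0.png

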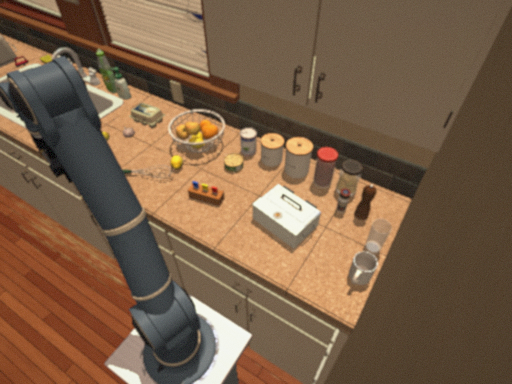

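The scene shows the three keys, from left to right blue, yellow and red. In the top image red is at about px (199,213). The lock is at about px (279,211), and the box is yawed by roughly −0.17 rad. Next I work out coarse positions.

Run:
```python
from h import *
from scipy.spatial.transform import Rotation as R
im=get_image("top")
f=lambda x,y:(150+x*180/795-.4,140+y*120/530-.4)
b=onz(im,*f(115,343),72);y=onz(im,*f(165,331),72);r=onz(im,*f(217,322),72);l=onz(im,*f(571,314),88)
print(b,y,r,l, np.linalg.norm(r-b), np.degrees(np.arctan2(*(b-r)[[1,0]])))
c=[onz(im,*f(*p),85) for p in((437,322),(697,368),(475,140),(729,186))];print(np.round(c))
d=c[0]-c[1];print(np.degrees(np.arctan2(d[1],d[0])),np.linalg.norm(d))
img=im["image"].astype(float)
h=cv2.cvtColor(im["image"],cv2.COLOR_RGB2HSV)
sub=np.zeros((384,512),bool);sub[200:226,165:212]=1
for n,lo,hi,z in(("red",170,180,75),("blue",100,130,75),("yel",22,35,75)):
    m=sub&(h[...,0]>=lo)&(h[...,0]<=hi)&(h[...,1]>130)
    ys,xs=np.nonzero(m);print(n,m.sum(),xs.mean(),ys.mean(),onz(im,xs.mean(),ys.mean(),z).round(1))
w=get_image("wrist");print(w["camera_matrix"].tolist(),w["world_from_camera"].round(3).tolist())
s=monitor.state();q=s["tcp_rot"];print(R.from_quat(q[[1,2,3,0]]).as_matrix().round(3))
```

```text
[512.38679511 343.1998853   72.        ] [522.10626835 303.02217796  72.        ] [529.42018593 261.20146278  72.        ] [536.02777978 -22.16047771  88.        ] 83.74889670478396 101.73505967176582
[[ 530.   84.   85.]
 [ 494. -122.   85.]
 [ 675.   54.   85.]
 [ 638. -148.   85.]]
80.09914243615279 208.88269385318299
red 0 nan nan [nan nan nan]
blue 9 175.33333333333334 217.44444444444446 [511.7 343.6  75. ]
yel 5 188.0 215.2 [519.8 298.7  75. ]
[[276.53579128237556, 0.0, 256.80647369374924], [0.0, 276.53579128237556, 191.3017647084798], [0.0, 0.0, 1.0]] [[0.303, 0.907, 0.292, 124.175], [0.953, -0.289, -0.092, 668.69], [0.001, 0.306, -0.952, 385.372], [0.0, 0.0, 0.0, 1.0]]
[[-0.953  0.303  0.   ]
 [ 0.303  0.953  0.   ]
 [ 0.     0.    -1.   ]]<stdin>:14: RuntimeWarning: Mean of empty slice.
  ret = ret.dtype.type(ret / rcount)
```

Emit:
{"method": "play_rows", "body": {
  "moves": [
    [1,0.03,-0.035,0,0,0,-6],
    [1,0.065,-0.076,0,0,0,-12],
    [1,0.1,-0.117,0,0,0,-18],
    [1,0.135,-0.159,0,0,0,-25],
    [1,0.17,-0.2,0,0,0,-32],
    [1,0.205,-0.241,0,0,0,-39],
    [1,0.24,-0.282,-0.01,0,0,-46],
    [1,0.275,-0.323,-0.02,0,0,-52],
    [1,0.305,-0.358,-0.035,0,0,-57],
    [1,0.32,-0.376,-0.045,0,0,-60],
    [1,0.325,-0.382,-0.05,0,0,-60.7],
    [1,0.325,-0.382,-0.05,0,0,-60.7]
  ]
}}

```text
time: 2.3
ee_pos: [528.7, 262.6, 172.3]
tcp_rot: [-0.001, 0.631, 0.776, -0.0]
ft_force: [-0.9, 0.9, 0.2]
grip_width: 87.2
gripper_force: 0.0
```

Run:
```python
from h import *
s=monitor.state();print(s["ee_pos"],s["tcp_rot"],s["joint_pos"].round(3),s["ft_force"])
w=get_image("wrist");save(w,"w1.png");cv2.imwrite("pics/w1b.png",cv2.resize(w["image"][:,:,::-1],(800,600),interpolation=3))
for l in("key_red","key_yellow","key_blue","key_block"):
    for r in finder.regions_of("wrist",l)[:2]:
        ys,xs=np.nonzero(r["pixels"]);print(l,round(r["p"],2),r["box"],xs.mean().round(1),ys.mean().round(1))
for p in((529,261,78),(529,261,42)):print(proj(w,p))
```

```text
[528.67893257 262.60961548 172.27964693] [-5.51460115e-04  6.30786380e-01  7.75956329e-01 -1.17315128e-04] [-0.767  0.386  0.306  1.811 -0.14   0.966 -0.196] [-0.86003111  0.87885603  0.17413139]
key_yellow 0.69 [253.0, 133.6, 264.1, 162.9] 258.8 147.5
key_blue 0.71 [256.0, 86.7, 265.8, 118.2] 259.1 101.0
key_block 0.56 [234.6, 70.1, 282.2, 207.5] 258.6 136.1
[256.35903951 194.72440633]
[256.42804223 184.38569204]
```

View pics/w1b.png

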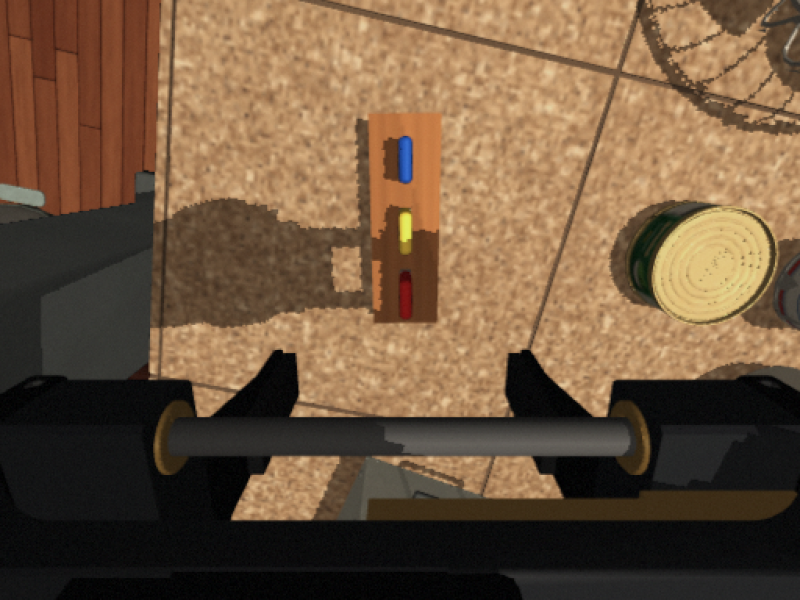

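The wrist view shows the red key at px (259,189) (zoomed 405,295), in shadow, with the row nearly vertical in the image. Now I measure it precisely.

Run:
```python
from h import *
w=get_image("wrist");a=w["image"].astype(int)
R_,G,B=a[...,0],a[...,1],a[...,2]
box=np.zeros((384,512),bool);box[80:215,235:283]=1
ms={"red":box&(R_>2.2*G+20)&(R_>2.2*B+20),"blue":box&(B>R_+30),"yel":box&(R_>2.2*B+40)&(G>.75*R_)}
for n,m in ms.items():
    ys,xs=np.nonzero(m)
    if not len(xs):continue
    c=np.cov(xs,ys);print(n,m.sum(),xs.min(),xs.max(),ys.min(),ys.max(),xs.mean())
    t=[onz(w,xs.mean()+0.0,v,78) for v in(ys.min()-.5,ys.max()+.5)];print(np.round(t,1), np.linalg.norm(t[0]-t[1]))
    k=cv2.fitLine(np.c_[xs,ys].astype(np.float32),2,0,.01,.01).ravel();print(k)
# model projection of red-key edges per assumed position along row
for y in(256,259,262,265):
  print(y,[proj(w,(529-(y-261)*.208+s*-.204,y+s*.979,z)).round(1) for s in(-13,13) for z in(78,48)])
```

```text
red 215 255 262 174 203 258.7395348837209
[[527.3 282.5  78. ]
 [533.6 252.5  78. ]] 30.652735675574935
[1.0301483e-02 9.9994695e-01 2.5873953e+02 1.8866046e+02]
blue 228 255 262 88 116 258.5
[[511.1 358.1  78. ]
 [516.1 334.2  78. ]] 24.49169899790316
[-4.371139e-08  1.000000e+00  2.585000e+02  1.020000e+02]
yel 159 255 263 133 162 258.3836477987421
[[519.  320.3  78. ]
 [524.7 292.9  78. ]] 27.943239154504035
[1.2259490e-02 9.9992484e-01 2.5838364e+02 1.4922012e+02]
256 [array([256. , 211.8]), array([256. , 201.6]), array([255.9, 187. ]), array([256. , 178.9])]
259 [array([256., 209.]), array([256., 199.]), array([255.9, 184. ]), array([256. , 176.2])]
262 [array([256. , 206.1]), array([256. , 196.4]), array([255.9, 180.9]), array([256. , 173.4])]
265 [array([256. , 203.2]), array([256. , 193.7]), array([255.9, 177.9]), array([256. , 170.6])]
```

Emit:
{"method": "play_rows", "body": {
  "moves": [
    [1,0.0015,0.002,-0.03,0,0,0],
    [1,0.0015,0.002,-0.06,0,0,0],
    [1,0.0015,0.002,-0.09,0,0,0],
    [1,0.0015,0.002,-0.11,0,0,0],
    [1,0.0015,0.002,-0.12,0,0,0],
    [1,0.0015,0.002,-0.125,0,0,0],
    [1,0.0015,0.002,-0.125,0,0,0]
  ]
}}

```text
time: 3.48
ee_pos: [531.2, 263.6, 47.9]
tcp_rot: [0.0, 0.632, 0.775, 0.0]
ft_force: [-0.1, -0.2, 0.2]
grip_width: 87.3
gripper_force: 0.0
```

Run:
```python
from h import *
s=monitor.state();print(s["ee_pos"],s["ft_force"])
w=get_image("wrist");save(w,"w2.png");cv2.imwrite("pics/w2b.png",cv2.resize(w["image"][120:320,130:390,::-1],(780,600),interpolation=3))
```

```text
[531.18224866 263.55449612  47.93070695] [-0.06382771 -0.19198618  0.16401827]
```

View pics/w2b.png

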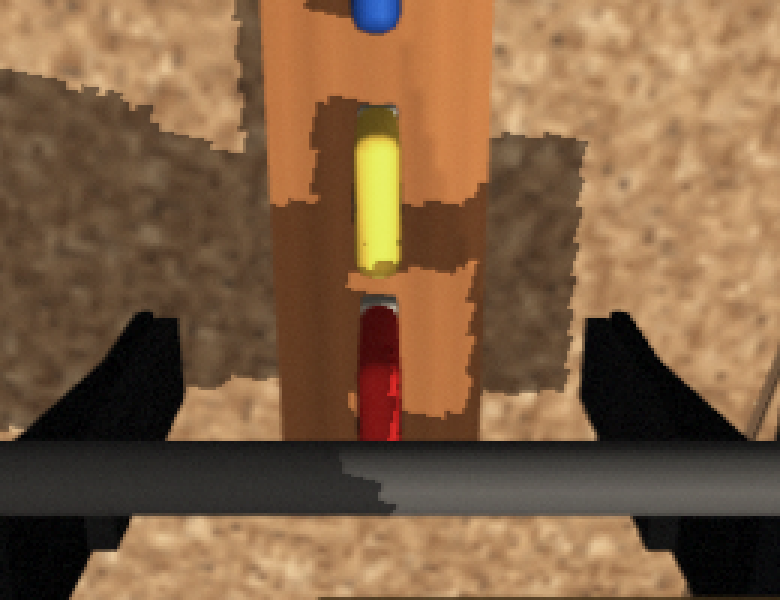

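The key sits centred between the fingers (zoomed column 380, with the fingers at 182 and 583). I'll grip it.

Emit:
{"method": "play_rows", "body": {
  "moves": [
    [0.0,0,0,0,0,0,0],
    [0.0,0,0,0,0,0,0],
    [0.0,0,0,0,0,0,0],
    [0.0,0,0,0,0,0,0],
    [0.0,0,0,0,0,0,0],
    [0.0,0,0,0,0,0,0]
  ],
  "squeeze": 45
}}

```text
time: 4.28
ee_pos: [530.9, 263.3, 47.5]
tcp_rot: [0.0, 0.632, 0.775, -0.0]
ft_force: [-0.2, 0.3, 0.1]
grip_width: 35.1
gripper_force: 0.0
```

Run:
```python
from h import *
s=monitor.state();print(s["ee_pos"],s["ft_force"],s["torque"],s["grip_width"],s["gripper_force"],s["joint_pos"].round(2))
```

```text
[530.93881636 263.27910246  47.52037234] [-0.21447145  0.31933027  0.0982882 ] [-0.0788305   0.03311278 -0.05970102] 35.05263179322935 0.0 [-0.73  0.55  0.26  1.9  -0.21  0.72 -0.14]
```

Emit:
{"method": "play_rows", "body": {
  "moves": [
    [0.0,0,0,0,0,0,0],
    [0.0,0,0,0,0,0,0],
    [0.0,0,0,0,0,0,0],
    [0.0,0,0,0,0,0,0],
    [0.0,0,0,0,0,0,0],
    [0.0,0,0,0,0,0,0]
  ]
}}

```text
time: 5.03
ee_pos: [531.0, 263.3, 47.6]
tcp_rot: [0.0, 0.632, 0.775, 0.0]
ft_force: [0.2, -0.6, -0.3]
grip_width: 7.9
gripper_force: 45.0
```

Emit:
{"method": "play_rows", "body": {
  "moves": [
    [0,0,0,0.01,0,0,0],
    [0,0,0,0.025,0,0,0],
    [0,0,0,0.045,0,0,0],
    [0,0,0,0.07,0,0,0],
    [0,0,0,0.1,0,0,0],
    [0,0,0,0.125,0,0,0],
    [0,0,0,0.13,0,0,0],
    [0,0,0,0.13,0,0,0]
  ]
}}

```text
time: 6.02
ee_pos: [530.7, 263.3, 177.7]
tcp_rot: [-0.0, 0.632, 0.775, 0.0]
ft_force: [-0.3, 0.5, -0.5]
grip_width: 7.5
gripper_force: 45.0
```

Run:
```python
from h import *
s=monitor.state();print(s["ee_pos"],s["ft_force"],s["grip_width"])
w=get_image("wrist");save(w,"w3.png");cv2.imwrite("pics/w3b.png",cv2.resize(w["image"][120:320,130:390,::-1],(780,600),interpolation=3))
T=w["world_from_camera"];p=s["ee_pos"]
x=np.array([-.202,.979,0])
for n,q in(("tcp",p),("tip",p+[0,0,-39.5]),("spearL",p+[0,0,-34.5]+5*x),("spearR",p+[0,0,-34.5]-5*x),("col",p+[0,0,0.5]+12*x)):print(n,proj(w,q).round(1),(np.array(proj(w,q))-[130,120])*3)
```

```text
[530.74701974 263.2815988  177.74881994] [-0.26596917  0.46894163 -0.5274076 ] 7.501599546512176
tcp [256. 238.] [377.95027074 354.04777619]
tip [256.1 214.7] [378.27373151 284.05449347]
spearL [256.1 211.2] [378.22065618 273.50058669]
spearR [256.1 223.1] [378.2572461  309.34760202]
col [256.  221.5] [377.88611538 304.41962952]
```

View pics/w3b.png

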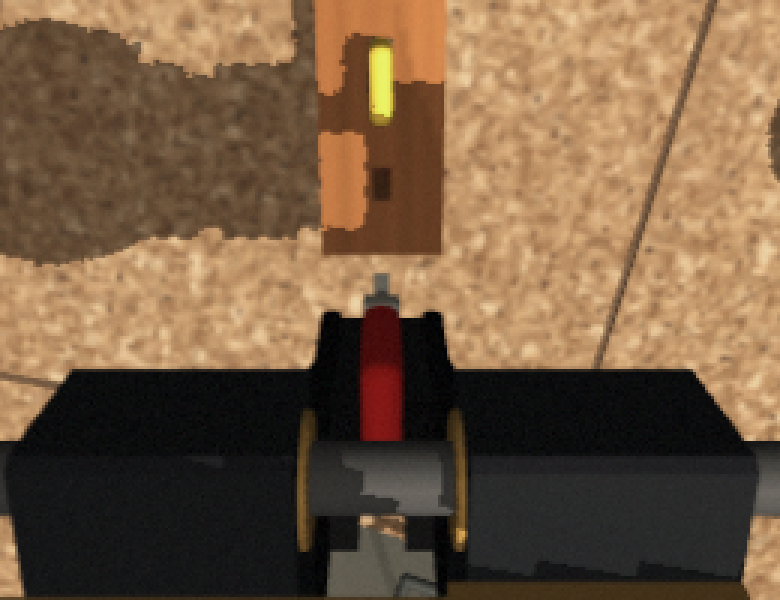

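The key is held square in the fingers, and the empty slot shows at zoomed (381,183). I'll move near the lock, stopping short of it so the wrist camera can see it.

Emit:
{"method": "play_rows", "body": {
  "moves": [
    [0,0.003,-0.015,0,0,0,4],
    [0,0.007,-0.045,0,0,0,11],
    [0,0.012,-0.08,0,0,0,19],
    [0,0.017,-0.115,0,0,0,27],
    [0,0.022,-0.15,0,0,0,35],
    [0,0.028,-0.185,0,0,0,43],
    [0,0.033,-0.22,0,0,0,51],
    [0,0.038,-0.25,0,0,0,59],
    [0,0.041,-0.275,0,0,0,65],
    [0,0.044,-0.29,0,0,0,68],
    [0,0.044,-0.292,0,0,0,68.3],
    [0,0.044,-0.292,0,0,0,68.3]
  ]
}}

```text
time: 7.58
ee_pos: [574.4, -28.0, 176.8]
tcp_rot: [-0.001, 0.088, 0.996, 0.0]
ft_force: [-0.9, 0.7, 0.0]
grip_width: 7.6
gripper_force: 45.0
```

Run:
```python
from h import *
from scipy.spatial.transform import Rotation as R
s=monitor.state();q=s["tcp_rot"];M=R.from_quat(q[[1,2,3,0]]).as_matrix();print(s["ee_pos"],s["joint_pos"].round(2),M.round(4).tolist())
w=get_image("wrist");save(w,"w4.png");cv2.imwrite("pics/w4b.png",cv2.resize(w["image"][80:280,130:390,::-1],(780,600),interpolation=3))
p=s["ee_pos"];x=M[:,0]
for n,q in(("tcp",p),("tip",p+[0,0,-39.5]),("spearL",p+[0,0,-34.5]+5*x)):print(n,proj(w,q).round(1))
for l in("lock_face","lockbox"):
    for r in finder.regions_of("wrist",l)[:2]:print(l,r["p"],r["box"])
```

```text
[574.4354728  -28.00486454 176.79288063] [-0.15  0.35  0.16  1.83 -0.07  0.96  1.44] [[-0.9847, 0.1744, -0.0016], [0.1744, 0.9847, 0.0005], [0.0017, 0.0002, -1.0]]
tcp [257.  237.6]
tip [256.9 214.4]
spearL [256.9 210.8]
lock_face 0.87 [142.3, 120.5, 373.7, 244.7]
lockbox 0.7 [139.1, 117.9, 376.2, 242.8]
```

View pics/w4b.png

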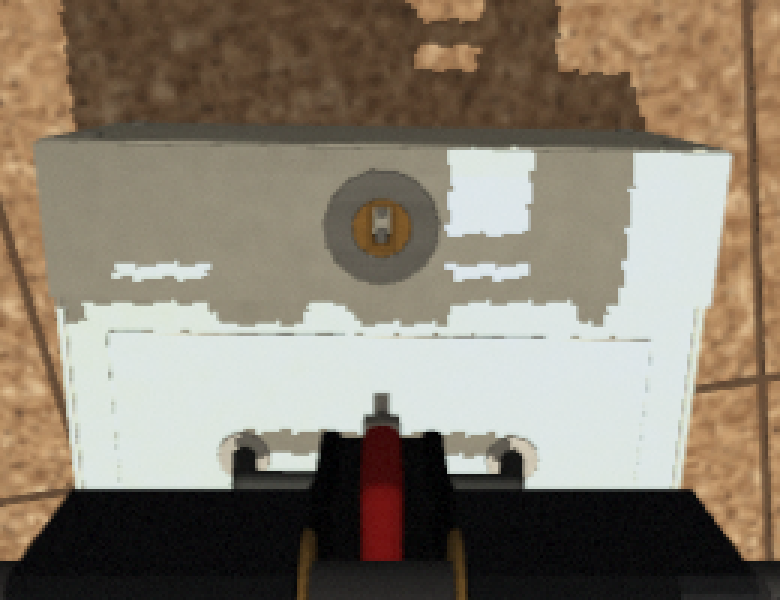

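The lock ring is seen at px (257,155), and the key blade at column 257. I'll fit the ring and the front edge.

```bash
cat > m.py <<'E'
from h import *
from scipy.spatial.transform import Rotation as R
def lock(w,guess):
    hs=cv2.cvtColor(w["image"],cv2.COLOR_RGB2HSV)
    g=cv2.GaussianBlur(cv2.cvtColor(w["image"],cv2.COLOR_RGB2GRAY),(3,3),0).astype(np.float32)
    # polar scan for strongest bright-out edge around guess for ring outline, in world plane z=88
    c=np.array(guess,float)
    for it in range(4):
        P=[]
        for a in np.arange(0,2*np.pi,.08):
            rs=np.arange(14.5,22,.25);uv=np.array([proj(w,(c[0]+r*np.cos(a),c[1]+r*np.sin(a),88)) for r in rs]).astype(np.float32)
            v=cv2.remap(g,uv[:,0][None],uv[:,1][None],1)[0]
            d=v[4:]-v[:-4];i=d.argmax()
            if d[i]>15:P.append(c+ (rs[i+2])*np.array([np.cos(a),np.sin(a)]))
        P=np.array(P)
        from scipy.optimize import least_squares
        f=least_squares(lambda t:np.hypot(P[:,0]-t[0],P[:,1]-t[1])-t[2],[*c,18],loss="soft_l1",f_scale=.5)
        c=f.x[:2]
    return c,f.x[2],len(P),np.sqrt(2*f.cost/len(P))
E
python3 - <<'E'
from m import *
s=monitor.state();p=s["ee_pos"]
w=get_image("wrist");print(onz(w,257.3,155.3,88))
print(p,lock(w,onz(w,257.3,155.3,88)[:2]))
# front edge line
g=cv2.cvtColor(w["image"],cv2.COLOR_RGB2GRAY).astype(float);L=[]
# brass & plug: hsv
h=cv2.cvtColor(w["image"],cv2.COLOR_RGB2HSV);m=np.zeros((384,512),bool);m[140:172,240:275]=1
m&=(h[...,1]>110)&(h[...,0]<25);ys,xs=np.nonzero(m);print("brass",m.sum(),xs.min(),xs.max(),ys.min(),ys.max())
(cx,cy),_,_=cv2.fitEllipse(cv2.convexHull(np.c_[xs,ys].astype(np.int32)));print(cx,cy,onz(w,cx,cy,84.5))
for z,a,b in((85,(40,140),(730,152)),(85,(110,331),(650,340))):
    A=onz(w,130+a[0]/3,80+a[1]/3,z);B=onz(w,130+b[0]/3,80+b[1]/3,z);d=A-B;print(A,B,np.degrees(np.arctan2(d[1],d[0])),np.linalg.norm(d))
# line fit of front edge via gradient subpixel
for lo,hi,u0,u1 in((120,136,150,365),(186,196,170,342)):
    pts=[]
    for u in range(u0,u1,2):
        col=cv2.GaussianBlur(g,(3,3),0)[lo:hi,u];d=np.abs(np.diff(col));i=d.argmax();
        if d[i]>6: pts.append((u,lo+i+.5))
    k=cv2.fitLine(np.float32(pts),cv2.DIST_HUBER,0,.01,.01).ravel();a=k[2:]-100*k[:2];b=k[2:]+100*k[:2]
    A=onz(w,*a,85);B=onz(w,*b,85);d=A-B;print(len(pts),k,np.degrees(np.arctan2(d[1],d[0])))
# key column
a=w["image"].astype(int)
for r in range(208,240,3):
    row=a[r,245:270];mm=row[:,0]>2.2*row[:,1]+20;xs=np.nonzero(mm)[0]+245
    if len(xs):print(r,xs.min(),xs.max(),end="; ")
    else:print(r,row.mean(1).astype(int))
E
```

```text
[537.56078558 -20.53174688  88.        ]
[574.76012083 -27.49171427 177.29410358] (array([537.18908352, -21.29656609]), np.float64(17.901787670558324), 79, np.float64(0.5038355841417778))
brass 232 247 266 146 164
256.1756591796875 155.05787658691406 [537.78938139 -21.62593433  84.5       ]
[ 494.67725262 -117.25731841   85.        ] [534.17414308  86.75804067  85.        ] -100.95678227537958 207.80344341911345
[ 556.56007037 -112.89606271   85.        ] [589.86286613  58.46724451  85.        ] -100.99779083921003 174.56935375142945
108 [9.9978566e-01 2.0703657e-02 2.5723633e+02 1.2741415e+02] -101.14099156747181
79 [9.9998158e-01 6.0712956e-03 2.3420000e+02 1.9010001e+02] -100.35882435724082
208 [225 226 226 226 225 225 225 226 226 226 226 226 227 226 225 226 226 226
 227 226 227 227 226 225 226]
211 [226 225 224 226 225 226 225 225 225 179 127 111 116 112 146 209 226 227
 226 226 226 227 228 226 226]
214 [225 225 225 225 224 225 224 226 225 165  93  81  84  80 138 211 225 226
 226 226 227 226 226 227 226]
217 [225 225 226 224 226 227 218 214 216 152  77  52  47  57 116 197 213 218
 225 226 225 224 227 226 226]
220 [227 227 226 225 225 198 110  55  55  54  57  61  57  57  54  54  56  49
 188 225 227 226 226 225 227]
223 253 261; 226 251 262; 229 251 263; 232 250 263; 235 250 263; 238 250 263;
```

Emit:
{"method": "play_rows", "body": {
  "moves": [
    [0,-0.012,0.002,0,0,0,-0.9],
    [0,-0.028,0.0045,-0.005,0,0,-0.9],
    [0,-0.0375,0.0065,-0.015,0,0,-0.9],
    [0,-0.0375,0.0065,-0.025,0,0,-0.9],
    [0,-0.0375,0.0065,-0.035,0,0,-0.9],
    [0,-0.0375,0.0065,-0.04,0,0,-0.9],
    [0,-0.0375,0.0065,-0.04,0,0,-0.9]
  ]
}}

```text
time: 8.65
ee_pos: [537.5, -22.3, 137.0]
tcp_rot: [-0.0, 0.095, 0.995, -0.0]
ft_force: [-0.3, 0.1, 0.1]
grip_width: 7.8
gripper_force: 45.0
```

Run:
```python
from m import *
s=monitor.state();p=s["ee_pos"];M=R.from_quat(s["tcp_rot"][[1,2,3,0]]).as_matrix();x=M[:,0]
w=get_image("wrist");save(w,"w5.png");cv2.imwrite("pics/w5b.png",cv2.resize(w["image"][170:270,192:322,::-1],(780,600),interpolation=3))
print(p,s["ft_force"],np.degrees(np.arctan2(M[1,1],M[0,1])),M[2],lock(w,p[:2]))
for n,q in(("tip",p+[0,0,-39.5]),("spearL",p+[0,0,-34.5]+5*x),("collar",p+12*x+[0,0,.5])):print(n,((proj(w,q)-[192,170])*6).round(1))
for n,q in(("lockc",[p[0],p[1],88]),):print(n,((proj(w,q)-[192,170])*6).round(1))
```

```text
[537.4680915  -22.29500698 136.98429964] [-0.2769441   0.12049625  0.0587904 ] 79.05534566841845 [ 9.10301662e-04 -2.99876494e-04 -9.99999541e-01] (array([537.01653089, -21.51908692]), np.float64(17.894446766737918), 53, np.float64(0.29023868238621037))
tip [389.7 266. ]
spearL [389.7 244.8]
collar [390.  306.3]
lockc [389.6 239.4]
```

View pics/w5b.png

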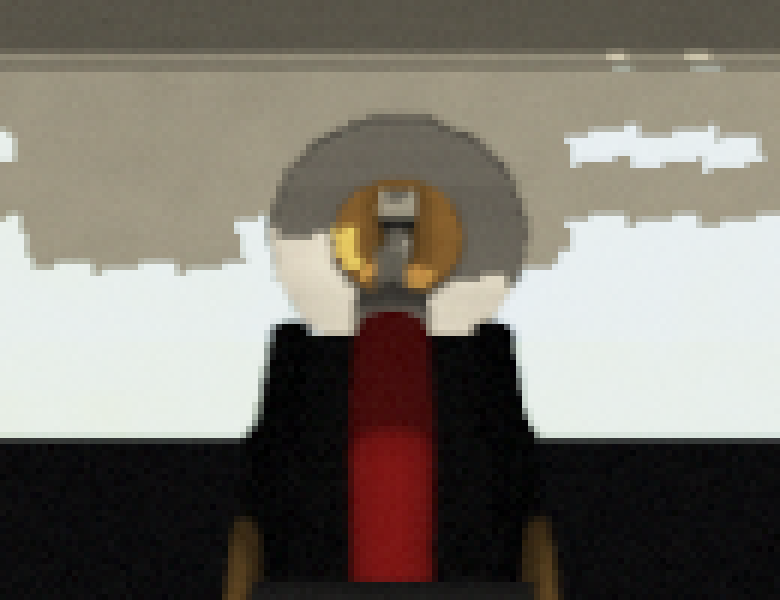

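The key is about 0.7 mm to the left of the ring centre. I'll correct that and lower the tip into the mouth.

Emit:
{"method": "play_rows", "body": {
  "moves": [
    [0,-0.0003,0.0006,0,0,0,0],
    [0,-0.0003,0.0006,-0.004,0,0,0],
    [0,-0.0003,0.0006,-0.008,0,0,0],
    [0,-0.0003,0.0006,-0.011,0,0,0],
    [0,-0.0003,0.0006,-0.014,0,0,0],
    [0,-0.0003,0.0006,-0.016,0,0,0],
    [0,-0.0003,0.0006,-0.016,0,0,0]
  ]
}}

```text
time: 9.57
ee_pos: [537.1, -21.6, 121.4]
tcp_rot: [-0.0, 0.095, 0.995, 0.0]
ft_force: [-0.4, 0.4, -0.2]
grip_width: 8.0
gripper_force: 45.0
```

Run:
```python
from m import *
s=monitor.state();print(s["ee_pos"],s["ft_force"],s["torque"])
```

```text
[537.07826099 -21.61185567 121.41125436] [-0.36674206  0.42660702 -0.20850097] [-0.03160059 -0.0208644   0.00133281]
```

Emit:
{"method": "play_rows", "body": {
  "moves": [
    [0,0.002,-0.0004,-0.0005,0,0,0],
    [0,0.002,-0.0004,-0.001,0,0,0],
    [0,-0.002,0.0004,-0.0013,0,0,0],
    [0,-0.002,0.0004,-0.0017,0,0,0],
    [0,0.002,-0.0004,-0.002,0,0,0],
    [0,0.002,-0.0004,-0.0023,0,0,0],
    [0,-0.002,0.0004,-0.0027,0,0,0],
    [0,-0.002,0.0004,-0.003,0,0,0],
    [0,0.002,-0.0004,-0.0033,0,0,0],
    [0,0.002,-0.0004,-0.0037,0,0,0],
    [0,-0.002,0.0004,-0.004,0,0,0],
    [0,-0.002,0.0004,-0.0043,0,0,0]
  ]
}}

```text
time: 11.08
ee_pos: [535.9, -21.3, 117.6]
tcp_rot: [0.001, 0.095, 0.995, 0.0]
ft_force: [1.6, -0.1, 1.7]
grip_width: 7.9
gripper_force: 45.0
```

Emit:
{"method": "play_rows", "body": {
  "moves": [
    [0,0.004,-0.0008,-0.0004,0,0,0],
    [0,0.004,-0.0008,-0.0007,0,0,0],
    [0,0,0,-0.001,0,0,0],
    [0,0,0,-0.0013,0,0,0],
    [0,0.004,-0.0008,-0.0017,0,0,0],
    [0,0.004,-0.0008,-0.002,0,0,0],
    [0,0,0,-0.0023,0,0,0],
    [0,0,0,-0.0027,0,0,0],
    [0,0.004,-0.0008,-0.003,0,0,0],
    [0,0.004,-0.0008,-0.0033,0,0,0],
    [0,0,0,-0.0037,0,0,0],
    [0,0,0,-0.004,0,0,0]
  ]
}}

```text
time: 12.58
ee_pos: [536.3, -21.2, 113.6]
tcp_rot: [0.001, 0.095, 0.995, 0.0]
ft_force: [3.4, -0.7, 3.1]
grip_width: 7.6
gripper_force: 45.0
```

Emit:
{"method": "play_rows", "body": {
  "moves": [
    [0,0.004,-0.0008,-0.0004,0,0,0],
    [0,0.004,-0.0008,-0.0007,0,0,0],
    [0,0,0,-0.001,0,0,0],
    [0,0,0,-0.0013,0,0,0],
    [0,0.004,-0.0008,-0.0017,0,0,0],
    [0,0.004,-0.0008,-0.002,0,0,0],
    [0,0,0,-0.0023,0,0,0],
    [0,0,0,-0.0027,0,0,0],
    [0,0.004,-0.0008,-0.003,0,0,0],
    [0,0.004,-0.0008,-0.0033,0,0,0],
    [0,0,0,-0.0037,0,0,0],
    [0,0,0,-0.004,0,0,0]
  ]
}}

```text
time: 14.08
ee_pos: [536.1, -21.3, 109.9]
tcp_rot: [0.001, 0.095, 0.995, 0.0]
ft_force: [3.0, -0.1, 3.1]
grip_width: 7.9
gripper_force: 45.0
```

Emit:
{"method": "play_rows", "body": {
  "moves": [
    [0,0.004,-0.0008,-0.0004,0,0,0],
    [0,0.004,-0.0008,-0.0007,0,0,0],
    [0,0,0,-0.001,0,0,0],
    [0,0,0,-0.0013,0,0,0],
    [0,0.004,-0.0008,-0.0017,0,0,0],
    [0,0.004,-0.0008,-0.002,0,0,0],
    [0,0,0,-0.0023,0,0,0],
    [0,0,0,-0.0027,0,0,0],
    [0,0.004,-0.0008,-0.003,0,0,0],
    [0,0.004,-0.0008,-0.0033,0,0,0],
    [0,0,0,-0.0037,0,0,0],
    [0,0,0,-0.004,0,0,0]
  ]
}}

```text
time: 15.58
ee_pos: [536.0, -21.3, 105.7]
tcp_rot: [0.001, 0.095, 0.995, 0.0]
ft_force: [3.7, 0.3, -1.1]
grip_width: 7.7
gripper_force: 45.0
```

Emit:
{"method": "play_rows", "body": {
  "moves": [
    [0,0.003,-0.0006,-0.0004,0,0,0],
    [0,0.003,-0.0006,-0.0008,0,0,0],
    [0,0.001,-0.0002,-0.0012,0,0,0],
    [0,0.001,-0.0002,-0.0016,0,0,0],
    [0,0.003,-0.0006,-0.002,0,0,0],
    [0,0.003,-0.0006,-0.0025,0,0,0],
    [0,0.001,-0.0002,-0.003,0,0,0],
    [0,0.001,-0.0002,-0.0035,0,0,0],
    [0,0.002,-0.0004,-0.0045,0,0,0],
    [0,0.002,-0.0004,-0.0055,0,0,0],
    [0,0.002,-0.0004,-0.0065,0,0,0]
  ]
}}

```text
time: 16.95
ee_pos: [537.1, -21.6, 98.6]
tcp_rot: [-0.0, 0.095, 0.995, 0.0]
ft_force: [0.7, 0.3, 0.2]
grip_width: 7.8
gripper_force: 45.0
```

Run:
```python
from m import *
s=monitor.state();print(s["ee_pos"],s["ft_force"],s["torque"])
```

```text
[537.05979706 -21.59190482  98.59335399] [0.66466059 0.26302399 0.1708471 ] [ 0.02192264 -0.04737856  0.05938131]
```

Both pins are passed and the forces are near zero. I'll ease the key home.

Emit:
{"method": "play_rows", "body": {
  "moves": [
    [0,0,0,-0.001,0,0,0],
    [0,0,0,-0.002,0,0,0],
    [0,0,0,-0.003,0,0,0],
    [0,0,0,-0.004,0,0,0],
    [0,0,0,-0.0045,0,0,0],
    [0,0,0,-0.005,0,0,0],
    [0,0,0,-0.005,0,0,0]
  ]
}}

```text
time: 17.82
ee_pos: [537.2, -21.6, 93.8]
tcp_rot: [-0.0, 0.095, 0.995, 0.0]
ft_force: [0.3, -0.7, -0.8]
grip_width: 7.6
gripper_force: 45.0
```

Emit:
{"method": "play_rows", "body": {
  "moves": [
    [0,0,0,-0.0005,0,0,0],
    [0,0,0,-0.001,0,0,0],
    [0,0,0,-0.001,0,0,0]
  ]
}}

```text
time: 18.2
ee_pos: [537.2, -21.6, 93.5]
tcp_rot: [0.0, 0.095, 0.995, 0.0]
ft_force: [-1.0, 0.6, 5.6]
grip_width: 8.0
gripper_force: 45.0
```

Emit:
{"method": "play_rows", "body": {
  "moves": [
    [0,0,0,0.0003,0,0,-6],
    [0,0,0,0.0003,0,0,-12],
    [0,0,0,0.0003,0,0,-18],
    [0,0,0,0.0003,0,0,-24],
    [0,0,0,0.0003,0,0,-30],
    [0,0,0,0.0003,0,0,-36],
    [0,0,0,0.0003,0,0,-42],
    [0,0,0,0.0003,0,0,-42]
  ]
}}

```text
time: 19.2
ee_pos: [537.1, -21.6, 93.5]
tcp_rot: [-0.0, 0.445, 0.895, -0.0]
ft_force: [-2.4, 0.8, 4.7]
grip_width: 7.7
gripper_force: 45.0
```

Run:
```python
from m import *
s=monitor.state();M=R.from_quat(s["tcp_rot"][[1,2,3,0]]).as_matrix();print(s["ee_pos"],s["ft_force"],s["torque"],np.degrees(np.arctan2(M[1,1],M[0,1])),s["joint_pos"].round(2))
```

```text
[537.08449359 -21.63152491  93.46155466] [-2.3846093   0.84117837  4.68405055] [-0.13118828  0.46398338  0.00417172] 37.140502349911365 [-0.3   0.41  0.33  2.   -0.19  0.76  0.79]
```

Emit:
{"method": "play_rows", "body": {
  "moves": [
    [0,0,0,0,0,0,-6],
    [0,0,0,0,0,0,-12],
    [0,0,0,0,0,0,-18],
    [0,0,0,0,0,0,-24],
    [0,0,0,0,0,0,-30],
    [0,0,0,0,0,0,-36],
    [0,0,0,0,0,0,-42],
    [0,0,0,0,0,0,-47],
    [0,0,0,0,0,0,-50],
    [0,0,0,0,0,0,-51],
    [0,0,0,0,0,0,-51],
    [0,0,0,0,0,0,-51]
  ]
}}

```text
time: 20.7
ee_pos: [536.8, -21.6, 93.5]
tcp_rot: [-0.0, 0.787, 0.617, -0.0]
ft_force: [-3.7, -0.4, 7.3]
grip_width: 7.3
gripper_force: 45.0
```

Run:
```python
from m import *
s=monitor.state();M=R.from_quat(s["tcp_rot"][[1,2,3,0]]).as_matrix();print(s["ee_pos"],s["ft_force"],s["torque"],np.degrees(np.arctan2(M[1,1],M[0,1])),s["joint_pos"].round(2))
w=get_image("wrist");cv2.imwrite("pics/w6b.png",cv2.resize(w["image"][170:270,192:322,::-1],(780,600),interpolation=3))
```

```text
[536.81317995 -21.55240565  93.4627461 ] [-3.72837544 -0.40841507  7.32343091] [-0.02471316  0.78848841  0.05031981] -13.801872528080898 [-0.47  0.44  0.56  2.01 -0.33  0.78  0.04]
```

View pics/w6b.png

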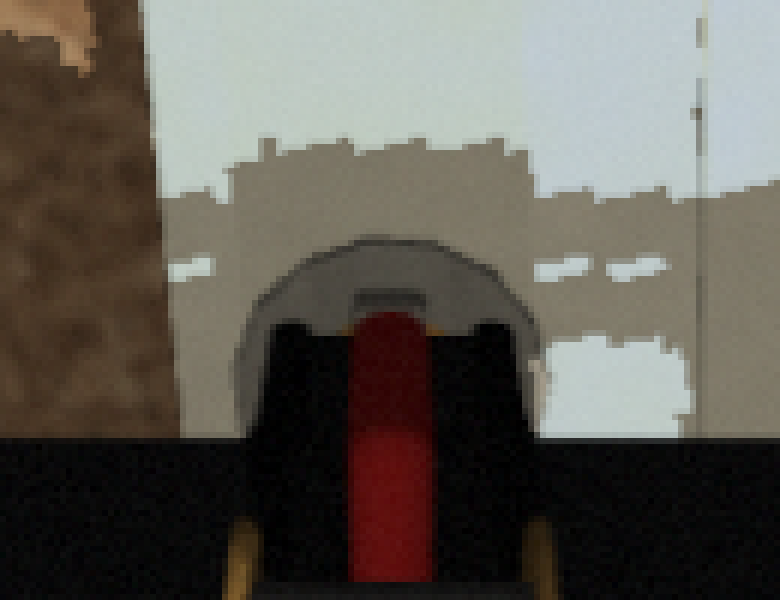

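The key is home with its collar on the ring. It's turned about 1.62 rad from rest, and the fingers still grip it squarely. I'm handing in.

```bash
python3 -c "
from rig import ctrl
print(ctrl.close_job())"
```

```text
the job is handed in; nothing more can be done
None
```

The red key is fully home in the lock, turned about 93° clockwise (1.62 rad) and still gripped and held there, and I have handed the job in; I did not move the other keys or the bystanders, and the run took about 21 s.

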